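Feed a silver bar through the guard of a marking press and hold it against the stop

ROBOT

A 7-joint arm with a two-finger parallel gripper is mounted at the origin on a cart in front of the work surface, level with it; the furniture and walls round the work are solid. World frame = base frame: x ahead of the robot, y to its left, z up, the work surface at z = 0. Lengths are in m, angles in degrees, forces in N, time in s.
With the tool pointing down it reaches from about 0.425 to 0.875 m from the base axis. Payload 4.7 kg.
Tool frame: the origin (TCP) lies midway between the tips of the shut fingers; the grasp point (between the pads) lies 19 mm behind it (env.grip_depth is the distance from the TCP to the grasp point, in m); z points along the fingers, y is the line along which they close (so a half turn about z gives the same grasp; the last joint's range is limited). The gripper opens to 87 mm and grips with 3 to 60 N. Pads are 19 mm wide; open, the fingers measure 117 mm over their backs; the gripper's body (75 mm by 190 mm) begins 51 mm behind the grasp point.
Start: joints at [-71.557, 18.392, -4.016, 83.108, 1.295, 78.541, -3.26], TCP at [0.197, 0.619, 0.223] pointing down, gripper open.
Joint ranges: [-163.93, 163.93], [-17.29, 119.83], [-79.2, 71.16], [3.27, 140.29], [-89.18, 269.18], [5.43, 117.66], [-154.24, 154.24]. Speed limits (degrees/s): [147.25, 147.25, 180, 180, 180, 180, 180].

INTERFACE

Orientations are given as [roll, pitch, yaw] about the fixed x, y, z axes, in that order (R = Rz(yaw) Ry(pitch) Rx(roll)).
In Python, from cell import get_obs, optics, env, nets gives the robot as it stands.
- The arm moves only by the shell command python3 -m creep 'ROWS' [FORCE]. ROWS is JSON, a list of rows, each an object of numbers: "wx", "wy", "wz": the turn, a rotation vector about the tool's x, y, z in degrees; "tx", "ty", "tz": the shift along the tool's x, y, z in mm; "gripper": the opening, from -1 (shut) to 1 (fully open). A call has 1 to 5 rows; each row is the pose to reach, as a shift and turn from the pose commanded when the call began, along the tool's axes at that moment; what a row does not reach only later rows make up. A row lasts 1/12 s, in which the tool goes at most 41.7 mm and 7.16 degrees, less where a joint would pass 70% of its speed; a pose out of reach is approached as far as the arm can. A call with a gripper value outside its range is refused whole. The fingers move at their own pace and stop on an object; FORCE is the grip in N (left out, the last holds). Time passes only in rows, so rows that repeat a pose let the fingers close. It gives the time, the measured TCP pose, the force, the opening and the grip force at its end, in the units of the state.
- get_obs(): the state, without advancing time (a new reading comes with each control period).
- optics.read_camera(name): name is "side" or "top" or "wrist"; returns (picture, depth): 384x512x3 uint8, red, green, blue; 384x512 float32, m along the optical axis (not along the pixel's ray), 0 where there is no reading.
- optics.camera_info(name): a dict with "fovy" (degrees; the focal length in pixels is half the picture's height over the tangent of half this angle, whatever the lens; pixels are square), "cx", "cy" (the principal point, pixels), "R" (3x3) and "t" (3): a world point X has camera coordinates R X + t; the wrist camera has in their place "tool_from_camera" (4x4, takes a point from camera to tool coordinates, whose origin is the TCP and whose axes are the flange's). Camera axes: x right, y down, z forward; pixel columns grow to the right and rows downward; lengths in m; the calibration is good to about 2 mm. A picture is of the moment at which its call begins: read the wrist's pose just before it. camera_info takes no time and is no camera call.
- env.sign_off(): hands the job in; it is judged then, once.
Trained networks look in the newest picture that a camera, given by its name, has taken for a name from the list of things; names that differ only in an ending like _2 or _b are one class to them, and where a whole thing is asked for, a point or a joint stands for the part that bears it (a point fixed in the world has none). Each returns a list of dicts, best first, with "confidence" (0 to 1); they miss things now and then, are a little off and sometimes report something else, mostly with a low value. They report only what shows in the picture. A call takes as long as a camera call.
- nets.look_for(query, camera): "point" ([x, y, z] in m, in world coordinates, good to about 4 mm: the middle of the surface that is visible of it).
- nets.place_of(query, camera): "point" ([x, y, z] in m, in world coordinates, good to about 4 mm: a listed point, or the origin of a listed thing).
The state is a dict: "time_s": time; "qpos": joint angles; "joint_velocities": joint speeds; "effort": joint torques, N m; "tool_pos": TCP position; "tool_rot": TCP orientation; "force": force on the tool from outside, world axes, zero at the start; "wrist_torque": the same for the moment, N m; "grip_width": finger opening in m; "grasp_force": force on a finger pad.
Only numpy, scipy, OpenCV 4.12 (cv2) and the standard library are available. Lean on these libraries where they do the work, as an engineer would, in place of code of your own. Each camera call takes 0.05 s, during which the arm holds its last target. There are 200 camera calls.

TASK

Get the silver bar ready for its mark: slide the shutter of the marking press's yellow guard fully open by its black knob, pick the silver bar (not the copper one) off the soldering board and feed it lengthwise and flat through the window in the guard, until its end pushes the spring stop behind the punch well back, at least half of its travel, without ramming it. Finish while still gripping the bar there and keeping the stop pushed in, with the shutter open; leave the copper bar and everything else on the bench where it lies.

Things in the scene. Friction and masses are not known exactly. Their poses are not given: they have to be found in the camera images.
- silver_bar: loose bright silver bar, 180 mm long (own x), 14 wide (y), 10 high (z), about 0.18 kg, ends alike and tapered 1 mm over the last 4; either may go in first. Origin: centre of its underside (middle of the bar 5 mm up). Lies flat on the soldering board beside the copper bar. At the end 80 mm of it are inside the guard: grip it about 45 mm from the end that stays outside
- copper_bar: loose bar of reddish copper, same size and axes as the silver bar, lying parallel to it on the same board; stays there untouched
- board: pale grey soldering board, 128 x 268 x 24 mm, fixed; its long side is its y axis. Origin: centre of its underside. The bars lie on its top, 24 mm above the bench. At the left back a big white desk fan is fixed: its head, 400 mm wide, hangs 190 to 600 mm above the bench; no part of it comes nearer than about 0.65 m to the base axis; keep arm and hand clear of it
- press: dark green marking press, fixed, 220 mm deep, 132 wide, 306 high. Origin: on the bench below the feed window, in the front face of the yellow guard plate. x = feed direction (away from the robot), y left, z up. Guard plate x 0 to 4 mm, y -62 to 62, up to z 122; head x >= 34, z >= 196; base x -6 to 214, 20 high. In front of the plate only the bell mouth and the shutter's knob stand out
- feed_window (a point): centre of the window in the plate's front face, 70 mm above the bench: 16 mm wide (press y), 12 high, 2 mm clearance on the bar each way. A dark steel bell mouth in front of it reaches 28 mm to the robot, widening to 22 x 17 mm. Behind it the bar slides on a plate 64 mm above the bench, between guides 16 mm apart from 14 to 44 mm in; the stop is 70 mm in. Axes as the press
- shutter (a joint): shutter right behind the guard plate: 0 = shut over the window, 0.050 m = fully open; grows as its knob goes along the press's +y (left). Starts shut or nearly so. 1.5 N friction, stays where it is left. Fully open means within 6 mm of its end
- shutter_knob (a point): middle of the shutter's round black knob, 98 mm above the bench: 15 mm in diameter, 18 mm long along the press's x (from 12 to 30 mm in front of the guard plate). It moves with the shutter. Can be pinched from above with the fingers to its left and right, or pushed sideways.
- stop (a joint): spring stop behind the punch, a round brass pin 11 mm in diameter pointing to the window: 0 = out, 0.015 m = fully pressed in. Springs back by itself; 1.6 N to start it, 4.6 N at half travel, 7.6 N at full travel.
- stop_face (a point): centre of the end face of the spring stop that the bar pushes: 70 mm behind the front face of the guard plate when out, 70 mm above the bench
- ring_clamp: loose wooden ring clamp, 25 x 110 x 18 mm, lying on the bench; bystander. Origin: centre of its underside
- pliers_red: loose small pliers with red grips, 101 x 68 x 10 mm, lying on the bench; bystander. Origin: centre of its underside
- flux_dish: loose pale borax dish, 60 mm across, 26 mm high; bystander. Origin: centre of its underside

How it is judged (in metres and radians):
On the way, in this order (a step that is already met when the one before it is completed fails the run):
1. the shutter is fully open (past 44 mm of its 50 mm) (value of joint shutter above 0.044 m), for 0.2 s.
2. the gripped silver bar has its leading end through the feed window (x of silver_bar in the frame of press between -0.08 and 0 m and angle between the x axis of silver_bar and the x axis of press, either way round below 0.12 rad and y of silver_bar in the frame of press between -0.01 and 0.01 m and z of silver_bar in the frame of press between 0.055 and 0.075 m and contact force between the fingers and silver_bar above 1 N), for 0.2 s.
At the end, for the whole second after the job is handed in: Silver bar gripped along its length (over 2 N) and still, lying through the guard window within 0.1 rad, keeping the spring stop in by over 7.5 of 15 mm; shutter past 44 mm; copper bar, ring clamp, pliers and dish within 20 mm of their places (value of joint stop above 0.0075 m and contact force between silver_bar and stop above 1 N and x of silver_bar in the frame of press above -0.0145 m and angle between the x axis of silver_bar and the x axis of press, either way round below 0.1 rad and angle between the z axis of silver_bar and the z axis of press, either way round below 0.2 rad and contact force between the fingers and silver_bar above 2 N and distance between the grasp point and silver_bar below 0.088 m and value of joint shutter above 0.044 m and linear speed of silver_bar below 0.02 m/s and distance of each of copper_bar, ring_clamp, pliers_red, flux_dish from where it was at the start of the episode below 0.02 m); the arm keeps its last pose, push and grip.
It fails at once if the bar is rammed into the stop with more than 35 N (contact force between silver_bar and stop above 35 N).
It fails at once if the copper bar or another bystander is shifted by more than 30 mm (distance of any of copper_bar, ring_clamp, pliers_red, flux_dish from where it was at the start of the episode above 0.03 m).
It also fails if it takes over 61 s, if anything falls off the work surface, if the arm or the gripper's body presses on something with over 40 N, if the wrist force passes 120 N, or if a joint passes its speed limit or range.

## Working session

There is one attempt and no reset: what is moved stays moved. The work goes in short steps, Python scripts to look and compute and a shell command to move; the robot and the scene stay as the last step left them, time stands still between calls to the robot, and variables do not carry over. Pictures are saved under pics/ and viewed, at most 10 in all, crops included, and the job is handed in when it is done.

```bash
mkdir -p pics; ls; cat > h.py <<'E'
import numpy as np, cv2
from scipy.spatial.transform import Rotation as Ro
from cell import get_obs, optics, env, nets
def save(cam,name,crop=None,s=1):
    im,d=optics.read_camera(cam); 
    if crop: im=im[crop[1]:crop[3],crop[0]:crop[2]]
    cv2.imwrite('pics/'+name,cv2.resize(im[:,:,::-1],None,fx=s,fy=s)); return d
def f(cam):
    i=optics.camera_info(cam); return 192/np.tan(np.radians(i['fovy']/2)),i
def cloud(cam):
    o=get_obs(); im,d=optics.read_camera(cam); F,i=f(cam)
    v,u=np.mgrid[:384,:512]; P=np.stack([(u-i['cx'])/F*d,(v-i['cy'])/F*d,d],-1)
    if cam=='wrist':
        T=np.array(i['tool_from_camera']); P=P@T[:3,:3].T+T[:3,3]
        R=Ro.from_euler('xyz',o['tool_rot'],degrees=True).as_matrix(); P=P@R.T+np.array(o['tool_pos'])
    else: P=(P-np.array(i['t']))@np.array(i['R'])
    return im,d,P
def togo(p,yaw=None):
    "rows for target TCP p in tool frame, mm"
    o=get_obs(); R=Ro.from_euler('xyz',o['tool_rot'],degrees=True)
    print('tool shift mm',np.round(R.inv().apply(np.array(p)-o['tool_pos'])*1000,1),'rot',o['tool_rot'])
E
python3 - <<'E'
from h import *
print(get_obs())
for c in('top','side'):
    save(c,c+'0.png')
    for n in ('silver_bar','copper_bar','board','press','feed_window','shutter_knob','stop_face'):
        print(c,n,[(np.round(r['point'],3),round(r['confidence'],2)) for r in nets.place_of(n,c)[:2]])
im=np.vstack([cv2.imread('pics/top0.png'),cv2.imread('pics/side0.png')])
cv2.imwrite('pics/a.png',cv2.resize(im,None,fx=.78,fy=.78))
E
```

```text
pics
{'time_s': 0.0, 'qpos': array([-71.556886  ,  18.43838483,  -4.01768008,  83.17532093,
         1.29613299,  78.53960784,  -3.26046642]), 'joint_velocities': array([ 0.11290488, -0.01953089,  0.01871815, -0.04745925, -0.01260154,
        0.02730704,  0.03607151]), 'effort': array([ 8.58662133e-05, -4.91285169e+01, -4.03785193e-01, -3.12525630e+01,
       -6.39919331e-02,  4.35158762e-02,  1.69685436e-04]), 'tool_pos': array([0.19678769, 0.61891804, 0.22146578]), 'tool_rot': array([-1.79892001e+02,  6.15724440e-03,  1.62368449e+02]), 'force': array([0.28688179, 0.80796536, 0.76823918]), 'wrist_torque': array([-0.00518658, -0.01711901, -0.02037249]), 'grasp_force': 0.0, 'grip_width': 0.08679037536240104}
top silver_bar [(array([0.516, 0.213, 0.026]), 0.75)]
top copper_bar [(array([0.449, 0.201, 0.023]), 0.69), (array([0.603, 0.46 , 0.004]), 0.39)]
top board [(array([0.478, 0.216, 0.001]), 0.93)]
top press [(array([ 0.652, -0.108,  0.001]), 0.88), (array([ 0.721, -0.104,  0.069]), 0.33)]
top feed_window [(array([ 0.655, -0.108,  0.066]), 0.8), (array([ 0.635, -0.097,  0.1  ]), 0.21)]
top shutter_knob [(array([ 0.634, -0.099,  0.1  ]), 0.46)]
top stop_face [(array([ 0.723, -0.108,  0.067]), 0.46)]
side silver_bar [(array([0.518, 0.213, 0.024]), 0.69)]
side copper_bar [(array([0.452, 0.205, 0.025]), 0.71), (array([0.482, 0.222, 0.001]), 0.64)]
side board [(array([ 0.487,  0.219, -0.001]), 0.91)]
side press [(array([ 0.654, -0.106, -0.003]), 0.82)]
side feed_window [(array([ 0.657, -0.106,  0.07 ]), 0.85), (array([ 0.567, -0.243,  0.001]), 0.2)]
side shutter_knob [(array([ 0.634, -0.092,  0.101]), 0.45)]
side stop_face [(array([ 0.727, -0.107,  0.074]), 0.61)]
```

View pics/a.png

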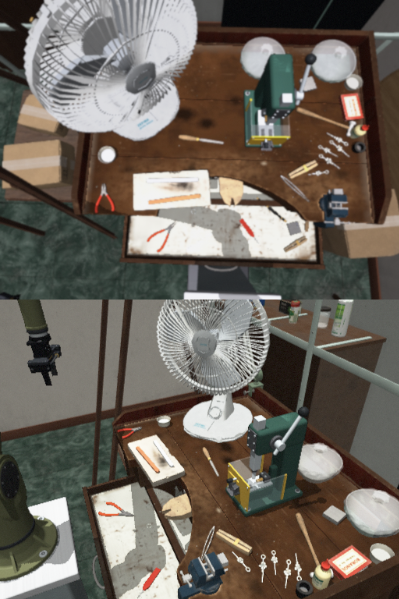

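The top view shows the board at (170,188) with the silver and copper bars on it, and the press at (268,105) with its guard facing the robot. I'll measure yaws from the clouds and look closer.

```bash
python3 - <<'E'
from h import *
crops=[]
for c,cr in(('top',(165,210,275,270)),('top',(300,120,390,195)),('side',(160,170,260,240)),('side',(270,190,410,270))):
    im,d,P=cloud(c); 
    a=im[cr[1]:cr[3],cr[0]:cr[2],::-1]; crops.append(cv2.resize(a,(390,int(390*a.shape[0]/a.shape[1]))))
    hsv=cv2.cvtColor(im,cv2.COLOR_RGB2HSV).astype(int); x,y,z=P[...,0],P[...,1],P[...,2]
    if 'board'and cr[0] in(165,160):
        m=(d>0)&(z>.028)&(z<.045)&(x>.38)&(x<.6)&(y>.05)&(y<.38)
        for nm,mm in(('hi',m),('cop',m&(hsv[...,1]>110)),('sil',m&(hsv[...,1]<=110))):
            q=P[mm]
            if len(q)<10: continue
            (cx,cy),(w,h),a=cv2.minAreaRect((q[:,:2]*1000).astype(np.float32)); 
            e=np.linalg.svd(q[:,:2]-q[:,:2].mean(0),full_matrices=False)[2][0]
            print(c,nm,len(q),np.round([cx,cy,w,h,a],1),'axis',np.degrees(np.arctan2(e[1],e[0])),'z',np.median(q[:,2]))
        m=(d>0)&(z>.018)&(z<.03)&(x>.38)&(x<.6)&(y>.05)&(y<.38); q=P[m]; print('board',cv2.minAreaRect((q[:,:2]*1000).astype(np.float32)),np.median(q[:,2]))
    else:
        m=(d>0)&(hsv[...,0]>20)&(hsv[...,0]<33)&(hsv[...,1]>140)&(hsv[...,2]>90)&(z>.025)&(z<.13)&(x>.6)&(x<.75)
        q=P[m]; print(c,'yellow',len(q),q.min(0),q.max(0))
        if len(q)>20:
            k=q; 
            for _ in range(4):
                p=np.polyfit(k[:,1],k[:,0],1); r=abs(np.polyval(p,k[:,1])-k[:,0]); k=k[r<max(.003,np.percentile(r,80)*0+.003)] if _ else k[r<.01]
            print('plate x=',p,'yaw',np.degrees(np.arctan(-p[0])),len(k))
H=max(a.shape[0] for a in crops)
crops=[cv2.copyMakeBorder(a,0,H-a.shape[0],0,0,0) for a in crops]
o=np.vstack([np.hstack(crops[:2]),np.hstack(crops[2:])]); s=min(1,598/o.shape[0]); cv2.imwrite('pics/b.png',cv2.resize(o,None,fx=s,fy=s))
E
```

```text
top hi 735 [488.8 222.3 109.5 235.3   5.6] axis 93.8990767592251 z 0.03357389328525457
top cop 207 [452.1 205.8   9.5 171.5   9.4] axis -80.74274712088557 z 0.03379307926145775
top sil 528 [488.8 222.3 109.5 235.3   5.6] axis 93.32512519416493 z 0.033425478354056376
board ((485.23822021484375, 218.1082000732422), (126.19963073730469, 265.674072265625), 5.279484272003174) 0.02360500543550313
top yellow 349 [ 0.65404732 -0.16680443  0.02557845] [ 0.65901137 -0.0436661   0.12529996]
plate x= [-0.02033093  0.65375346] yaw 1.1647159170667227 349
side hi 406 [481.7 194.8  88.9 207.1   5.4] axis -85.5300003485874 z 0.03236325437879646
side cop 178 [448.9 202.1  13.9 180.6   9.2] axis -80.97290698584297 z 0.032683804310535705
side sil 228 [481.7 194.8  88.9 207.1   5.4] axis -85.84748808336298 z 0.03207488404641584
board ((482.2020568847656, 214.02662658691406), (127.5921859741211, 269.7685546875), 5.615942478179932) 0.02263003251814896
side yellow 615 [ 0.65054043 -0.17093895  0.02511929] [ 0.66618408 -0.04541083  0.12406908]
plate x= [-0.01788635  0.65165115] yaw 1.0247033717907688 601
```

View pics/b.png

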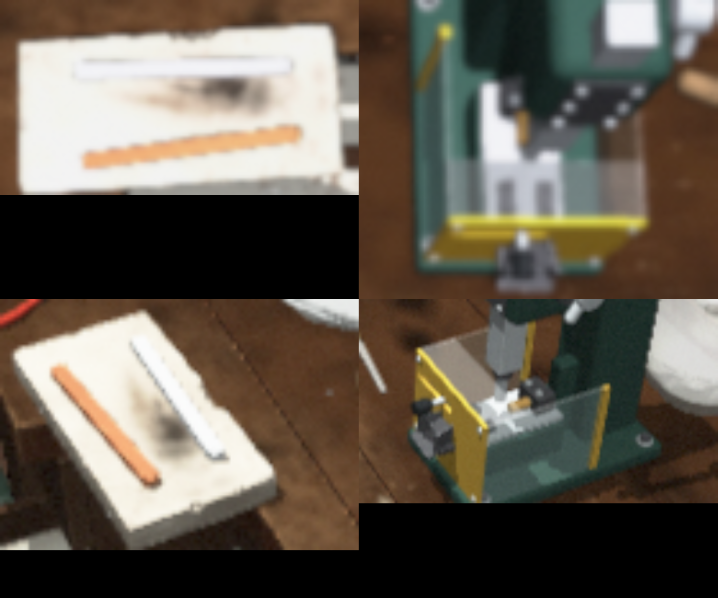

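Silver bar lies almost along world y, copper is skewed about 9°, the press yaw is about +1°, and the knob sits just above the bell mouth. I'll move to in front of the press now.

```bash
python3 -m creep '[{"tx":-579,"ty":-576,"tz":21,"wz":-18.7,"gripper":1},{"tx":-579,"ty":-576,"tz":21,"wz":-18.7,"gripper":1},{"tx":-579,"ty":-576,"tz":21,"wz":-18.7,"gripper":1},{"tx":-579,"ty":-576,"tz":21,"wz":-18.7,"gripper":1},{"tx":-579,"ty":-576,"tz":21,"wz":-18.7,"gripper":1}]'
python3 - <<'E'
from h import *
togo([.575,-.105,.2]); print(np.round(optics.camera_info('wrist')['tool_from_camera'],3))
E
```

```text
tool shift mm [-579.8 -575.9   22.6] rot [1.79992840e+02 7.90921813e-04 1.62364190e+02]
[[ 0.    -0.97  -0.244  0.066]
 [ 1.     0.001 -0.001  0.001]
 [ 0.001 -0.244  0.97  -0.162]
 [ 0.     0.     0.     1.   ]]validation failed for argument at $[0]...
```

```bash
python3 -m creep '[{"wx":0,"wy":0,"wz":-4,"tx":-29,"ty":-29,"tz":1,"gripper":1},{"wx":0,"wy":0,"wz":-8,"tx":-58,"ty":-58,"tz":2,"gripper":1},{"wx":0,"wy":0,"wz":-12,"tx":-87,"ty":-86,"tz":3,"gripper":1},{"wx":0,"wy":0,"wz":-16,"tx":-116,"ty":-115,"tz":4,"gripper":1},{"wx":0,"wy":0,"wz":-18.7,"tx":-145,"ty":-144,"tz":5,"gripper":1}]'
python3 -m creep --help 2>&1 | tail -5
python3 -c "
from h import *
togo([.575,-.105,.2])"
```

```text
time_s: 1.42
tool_pos: [0.2921, 0.4366, 0.2176]
tool_rot: [180.0, 0.0, -178.7]
force: [0.6, 0.8, 1.2]
grip_width: 0.0871
grasp_force: 0.0
invalid input: not JSON, or not a number
tool shift mm [-270.8 -547.7   17.5] rot [ 1.79975745e+02  1.64763384e-02 -1.78729141e+02]
```

```bash
python3 -m creep '[{"wx":0,"wy":0,"wz":0,"tx":-90,"ty":-182,"tz":6,"gripper":1},{"wx":0,"wy":0,"wz":0,"tx":-90,"ty":-182,"tz":6,"gripper":1},{"wx":0,"wy":0,"wz":0,"tx":-90,"ty":-182,"tz":6,"gripper":1},{"wx":0,"wy":0,"wz":0,"tx":-90,"ty":-182,"tz":6,"gripper":1},{"wx":0,"wy":0,"wz":0,"tx":-90,"ty":-182,"tz":6,"gripper":1}]'
```

```text
time_s: 1.83
tool_pos: [0.3859, 0.2552, 0.2119]
tool_rot: [180.0, 0.0, -179.0]
force: [0.2, 0.2, -0.7]
grip_width: 0.0874
grasp_force: 0.0
```

```bash
python3 -m creep '[{"wx":0,"wy":0,"wz":0,"tx":-90,"ty":-182,"tz":6,"gripper":1},{"wx":0,"wy":0,"wz":0,"tx":-90,"ty":-182,"tz":6,"gripper":1},{"wx":0,"wy":0,"wz":0,"tx":-90,"ty":-182,"tz":6,"gripper":1},{"wx":0,"wy":0,"wz":0,"tx":-90,"ty":-182,"tz":6,"gripper":1},{"wx":0,"wy":0,"wz":0,"tx":-90,"ty":-182,"tz":6,"gripper":1}]'
python3 -m creep '[{"wx":0,"wy":0,"wz":0,"tx":-86,"ty":-178,"tz":6,"gripper":1},{"wx":0,"wy":0,"wz":0,"tx":-86,"ty":-178,"tz":6,"gripper":1},{"wx":0,"wy":0,"wz":0,"tx":-86,"ty":-178,"tz":6,"gripper":1},{"wx":0,"wy":0,"wz":0,"tx":-86,"ty":-178,"tz":6,"gripper":1},{"wx":0,"wy":0,"wz":0,"tx":-86,"ty":-178,"tz":6,"gripper":1}]'
python3 - <<'E'
from h import *
im,d,P=cloud('wrist'); cv2.imwrite('pics/w1.png',im[:,:,::-1]); print(get_obs()['tool_pos'],get_obs()['tool_rot'])
for n in('shutter_knob','feed_window','press'): print(n,[(np.round(r['point'],4),round(r['confidence'],2)) for r in nets.place_of(n,'wrist')[:2]])
np.save('w1.npy',P)
E
```

```text
time_s: 2.25
tool_pos: [0.4792, 0.0748, 0.206]
tool_rot: [180.0, 0.1, -179.0]
force: [0.8, 0.6, -0.4]
grip_width: 0.0871
grasp_force: 0.0
time_s: 2.67
tool_pos: [0.5684, -0.1026, 0.2]
tool_rot: [-179.9, 0.1, -179.1]
force: [-0.6, -0.7, -0.5]
grip_width: 0.087
grasp_force: 0.0
[ 0.56962836 -0.10892335  0.19980087] [-1.79605946e+02  1.66731431e-01 -1.79416825e+02]
shutter_knob [(array([ 0.6287, -0.0986,  0.0968]), 0.48)]
feed_window [(array([ 0.6535, -0.1045,  0.07  ]), 0.61)]
press [(array([ 0.6521, -0.1035, -0.0027]), 0.72)]
```

View pics/w1.png

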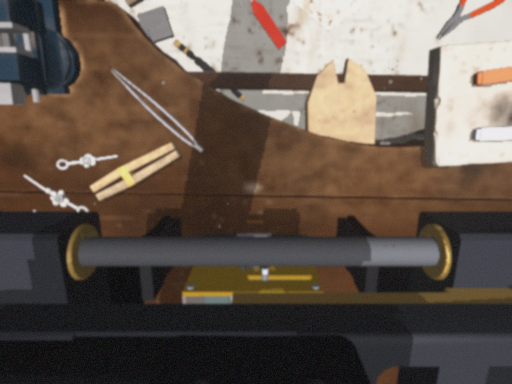

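```bash
python3 - <<'E'
from h import *
for c in('top','side','wrist'):
    im,d,P=cloud(c) if c!='wrist' else (cv2.imread('pics/w1.png')[:,:,::-1],1,np.load('w1.npy'))
    x,y,z=np.moveaxis(P,-1,0)
    for nm,lo,hi,x0,x1 in(('knob',.09,.115,.618,.648),('bell',.06,.088,.618,.65)):
        m=(z>lo)&(z<hi)&(x>x0)&(x<x1)&(y>-.18)&(y<-.03)
        if m.sum()>3: q=P[m]; print(c,nm,m.sum(),'min',q.min(0).round(4),'max',q.max(0).round(4),'med',np.median(q,0).round(4))
E
```

```text
top knob 15 min [ 0.6253 -0.1013  0.0959] max [ 0.6353 -0.0938  0.1061] med [ 0.6299 -0.0969  0.1023]
top bell 40 min [ 0.6266 -0.1231  0.0601] max [ 0.6412 -0.1069  0.0867] med [ 0.6362 -0.117   0.0656]
side knob 52 min [ 0.622  -0.1051  0.0904] max [ 0.6475 -0.0904  0.1058] med [ 0.6303 -0.0998  0.1004]
side bell 175 min [ 0.6234 -0.1273  0.0601] max [ 0.6499 -0.0912  0.0847] med [ 0.6368 -0.1111  0.0713]
wrist knob 47 min [ 0.6385 -0.0995  0.098 ] max [ 0.6479 -0.0911  0.1058] med [ 0.6445 -0.095   0.1007]
wrist bell 53 min [ 0.6244 -0.1238  0.06  ] max [ 0.6275 -0.0892  0.0622] med [ 0.6263 -0.1071  0.0604]
```

```bash
python3 -c "
from h import *
togo([.630,-.098,.088])"
python3 -m creep '[{"wx":0,"wy":0,"wz":0,"tx":-28,"ty":8,"tz":20,"gripper":1},{"wx":0,"wy":0,"wz":0,"tx":-57,"ty":8,"tz":45,"gripper":1},{"wx":0,"wy":0,"wz":0,"tx":-57,"ty":8,"tz":60,"gripper":1},{"wx":0,"wy":0,"wz":0,"tx":-57,"ty":8,"tz":60,"gripper":1},{"wx":0,"wy":0,"wz":0,"tx":-57,"ty":8,"tz":60,"gripper":1}]' 15
python3 -c "
from h import *
togo([.630,-.098,.088])"
```

```text
tool shift mm [-62.7  -2.6 111.4] rot [ 1.79928593e+02 -2.18867960e-02 -1.78818061e+02]
time_s: 3.38
tool_pos: [0.6234, -0.0879, 0.1389]
tool_rot: [180.0, -0.1, -178.8]
force: [0.6, -1.2, 1.0]
grip_width: 0.0871
grasp_force: 0.0
tool shift mm [ -6.5 -10.2  50.9] rot [ 1.79966675e+02 -1.46088176e-01 -1.78810087e+02]
```

```bash
python3 -m creep '[{"wx":0,"wy":0,"wz":0,"tx":-6,"ty":-10,"tz":25,"gripper":1},{"wx":0,"wy":0,"wz":0,"tx":-6,"ty":-10,"tz":51,"gripper":1},{"wx":0,"wy":0,"wz":0,"tx":-6,"ty":-10,"tz":51,"gripper":1},{"wx":0,"wy":0,"wz":0,"tx":-6,"ty":-10,"tz":51,"gripper":-1},{"wx":0,"wy":0,"wz":0,"tx":-6,"ty":-10,"tz":51,"gripper":-1}]' 15
python3 -m creep '[{"wx":0,"wy":0,"wz":0,"tx":0,"ty":0,"tz":0,"gripper":-1},{"wx":0,"wy":0,"wz":0,"tx":0,"ty":0,"tz":0,"gripper":-1},{"wx":0,"wy":0,"wz":0,"tx":0,"ty":0,"tz":0,"gripper":-1},{"wx":0,"wy":0,"wz":0,"tx":0,"ty":0,"tz":0,"gripper":-1},{"wx":0,"wy":0,"wz":0,"tx":0,"ty":0,"tz":0,"gripper":-1}]' 15
```

```text
time_s: 3.8
tool_pos: [0.6315, -0.0991, 0.0912]
tool_rot: [180.0, 0.2, -178.9]
force: [-0.7, -0.9, 0.4]
grip_width: 0.0801
grasp_force: 0.0
time_s: 4.22
tool_pos: [0.6307, -0.0994, 0.089]
tool_rot: [180.0, 0.0, -178.9]
force: [0.6, -0.5, 0.7]
grip_width: 0.0483
grasp_force: 0.0
```

```bash
for i in 1 ; do python3 -m creep '[{"wx":0,"wy":0,"wz":0,"tx":0,"ty":0,"tz":0,"gripper":-1},{"wx":0,"wy":0,"wz":0,"tx":0,"ty":0,"tz":0,"gripper":-1},{"wx":0,"wy":0,"wz":0,"tx":0,"ty":0,"tz":0,"gripper":-1},{"wx":0,"wy":0,"wz":0,"tx":0,"ty":0,"tz":0,"gripper":-1},{"wx":0,"wy":0,"wz":0,"tx":0,"ty":0,"tz":0,"gripper":-1}]' 15; done
python3 -m creep '[{"wx":0,"wy":0,"wz":0,"tx":0,"ty":0,"tz":0,"gripper":-1},{"wx":0,"wy":0,"wz":0,"tx":0,"ty":0,"tz":0,"gripper":-1},{"wx":0,"wy":0,"wz":0,"tx":0,"ty":0,"tz":0,"gripper":-1}]' 15
```

```text
time_s: 4.63
tool_pos: [0.6305, -0.0988, 0.0884]
tool_rot: [179.9, -0.0, -178.9]
force: [0.2, 1.9, 0.0]
grip_width: 0.0148
grasp_force: 0.8
time_s: 4.88
tool_pos: [0.6305, -0.0989, 0.0885]
tool_rot: [180.0, -0.0, -178.9]
force: [0.1, 2.0, -0.9]
grip_width: 0.0138
grasp_force: 15.0
```

Knob pinched (14–15 mm). Slide it left.

```bash
python3 -m creep '[{"wx":0,"wy":0,"wz":0,"tx":0,"ty":10,"tz":0,"gripper":-1},{"wx":0,"wy":0,"wz":0,"tx":0,"ty":20,"tz":0,"gripper":-1},{"wx":0,"wy":0,"wz":0,"tx":0,"ty":30,"tz":0,"gripper":-1},{"wx":0,"wy":0,"wz":0,"tx":0,"ty":38,"tz":0,"gripper":-1},{"wx":0,"wy":0,"wz":0,"tx":0,"ty":42,"tz":0,"gripper":-1}]' 15
python3 -m creep '[{"wx":0,"wy":0,"wz":0,"tx":0,"ty":2,"tz":0,"gripper":-1},{"wx":0,"wy":0,"wz":0,"tx":0,"ty":4,"tz":0,"gripper":-1},{"wx":0,"wy":0,"wz":0,"tx":0,"ty":6,"tz":0,"gripper":-1},{"wx":0,"wy":0,"wz":0,"tx":0,"ty":7,"tz":0,"gripper":-1},{"wx":0,"wy":0,"wz":0,"tx":0,"ty":7,"tz":0,"gripper":-1}]' 15
```

```text
time_s: 5.3
tool_pos: [0.6297, -0.0568, 0.0885]
tool_rot: [-179.9, -0.0, -178.8]
force: [1.7, -6.6, -3.8]
grip_width: 0.0137
grasp_force: 15.0
time_s: 5.72
tool_pos: [0.6297, -0.0568, 0.0885]
tool_rot: [-179.5, 0.1, -179.1]
force: [2.9, -11.1, -4.4]
grip_width: 0.0139
grasp_force: 15.0
```

```bash
python3 -m creep '[{"wx":0,"wy":0,"wz":0,"tx":0,"ty":-5,"tz":0,"gripper":-0.2},{"wx":0,"wy":0,"wz":0,"tx":0,"ty":-5,"tz":0,"gripper":-0.2},{"wx":0,"wy":0,"wz":0,"tx":0,"ty":-5,"tz":0,"gripper":-0.2},{"wx":0,"wy":0,"wz":0,"tx":0,"ty":-5,"tz":-35,"gripper":-0.2},{"wx":0,"wy":0,"wz":0,"tx":0,"ty":-5,"tz":-75,"gripper":-0.2}]' 15
python3 -m creep '[{"wx":0,"wy":0,"wz":7,"tx":40,"ty":5,"tz":-10,"gripper":1},{"wx":0,"wy":0,"wz":14,"tx":78,"ty":20,"tz":-30,"gripper":1},{"wx":0,"wy":0,"wz":21,"tx":110,"ty":45,"tz":-30,"gripper":1},{"wx":0,"wy":0,"wz":28,"tx":118,"ty":85,"tz":-30,"gripper":1},{"wx":0,"wy":0,"wz":35,"tx":118,"ty":125,"tz":-30,"gripper":1}]' 15
python3 - <<'E'
from h import *
print(nets.place_of('shutter_knob','top')[:1],nets.place_of('shutter_knob','side')[:1])
togo([.517,.168,.2])
E
```

```text
time_s: 6.13
tool_pos: [0.6273, -0.053, 0.1612]
tool_rot: [179.9, -0.4, -178.8]
force: [1.7, 0.4, 1.3]
grip_width: 0.0329
grasp_force: 0.0
time_s: 6.55
tool_pos: [0.5093, 0.0521, 0.1949]
tool_rot: [179.8, -0.1, 148.6]
force: [0.8, 0.5, 0.4]
grip_width: 0.0604
grasp_force: 0.0
[{'point': [0.4481, 0.201, 0.0238], 'confidence': 0.72}] [{'point': [0.6343, -0.0968, 0.1015], 'confidence': 0.62}]
tool shift mm [48.5 96.5 -5.3] rot [ 1.79718721e+02 -1.63958530e-01  1.49454088e+02]
```

```bash
python3 -m creep '[{"wx":0,"wy":0,"wz":7,"tx":5,"ty":15,"tz":0,"gripper":1},{"wx":0,"wy":0,"wz":14,"tx":10,"ty":30,"tz":0,"gripper":1},{"wx":0,"wy":0,"wz":21,"tx":17,"ty":45,"tz":0,"gripper":1},{"wx":0,"wy":0,"wz":28,"tx":17,"ty":45,"tz":0,"gripper":1},{"wx":0,"wy":0,"wz":35,"tx":17,"ty":45,"tz":0,"gripper":1}]'
python3 -m creep '[{"wx":0,"wy":0,"wz":7,"tx":0,"ty":0,"tz":0,"gripper":1},{"wx":0,"wy":0,"wz":14,"tx":0,"ty":0,"tz":0,"gripper":1},{"wx":0,"wy":0,"wz":21,"tx":0,"ty":0,"tz":0,"gripper":1},{"wx":0,"wy":0,"wz":23,"tx":0,"ty":0,"tz":0,"gripper":1},{"wx":0,"wy":0,"wz":23,"tx":0,"ty":0,"tz":0,"gripper":1}]'
python3 - <<'E'
from h import *
im,d,P=cloud('wrist'); np.save('w2.npy',P); cv2.imwrite('pics/w2.png',im[:,:,::-1])
s=optics.read_camera('side')[0][190:270,270:410,::-1]; cv2.imwrite('pics/w2s.png',np.hstack([im[:,:,::-1],cv2.resize(s,(288,165)) if 0 else cv2.copyMakeBorder(cv2.resize(s,(288,165)),0,219,0,0,0)]))
print([(n,c,np.round(r['point'],4),r['confidence']) for n,c in(('silver_bar','wrist'),('copper_bar','wrist'),('shutter_knob','side')) for r in nets.place_of(n,c)[:1]])
print(get_obs()['tool_pos'],get_obs()['tool_rot'])
E
```

```text
time_s: 7.07
tool_pos: [0.5196, 0.1011, 0.1936]
tool_rot: [-180.0, -0.1, 113.9]
force: [-0.3, -0.1, 0.6]
grip_width: 0.0863
grasp_force: 0.0
time_s: 7.48
tool_pos: [0.5198, 0.0996, 0.1938]
tool_rot: [-180.0, -0.1, 91.0]
force: [0.3, 0.1, -0.4]
grip_width: 0.087
grasp_force: 0.0
[('silver_bar', 'wrist', array([0.5176, 0.2171, 0.0254]), 0.77), ('copper_bar', 'wrist', array([0.4498, 0.2041, 0.0247]), 0.59), ('shutter_knob', 'side', array([0.5177, 0.2132, 0.0244]), 0.63)]
[0.51990167 0.09879213 0.19362685] [-1.79998558e+02 -2.06797591e-02  9.10290865e+01]
```

View pics/w2s.png

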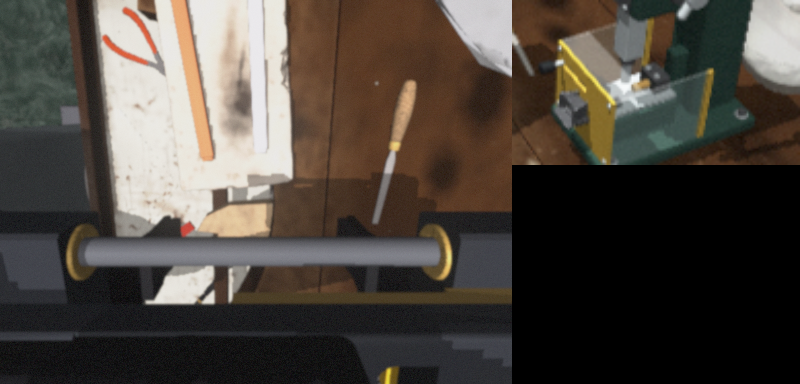

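The side crop shows the knob moved to the left end and the window open. In the wrist view the silver bar's near end is at about (261,152), with copper on the left ending at (207,158). Fitting the silver bar now.

```bash
python3 - <<'E'
from h import *
P=np.load('w2.npy'); x,y,z=np.moveaxis(P,-1,0)
m=(z>.0295)&(z<.045)&(x>.50)&(x<.54)&(y>.05)&(y<.34); q=P[m]
print(len(q),q.min(0),q.max(0),np.median(q[:,2]))
p=None
yb=np.arange(q[:,1].min(),q[:,1].max(),.01)
for a in yb[::2]:
    k=q[(q[:,1]>=a)&(q[:,1]<a+.01)]; print(round(a,3),k[:,0].min().round(4),k[:,0].max().round(4),len(k))
print(cv2.minAreaRect((q[:,:2]*1000).astype(np.float32)))
p=np.polyfit(q[:,1],q[:,0],1); print('x at y=.168',np.polyval(p,.168),'bar yaw from +y',np.degrees(np.arctan(-p[0])))
togo([np.polyval(p,.168),.168,.06])
E
```

```text
2152 [0.50682336 0.1261053  0.03116264] [0.52704477 0.26836797 0.03674152] 0.03379813123818608
0.126 0.5144 0.527 121
0.146 0.5131 0.5266 135
0.166 0.5118 0.5251 140
0.186 0.5106 0.5237 152
0.206 0.5093 0.5232 160
0.226 0.5082 0.5218 165
0.246 0.507 0.5204 170
0.266 0.5068 0.52 44
((516.96875, 197.34002685546875), (14.001707077026367, 142.92047119140625), 3.249195098876953)
x at y=.168 0.5186157273655496 bar yaw from +y 3.2047730051346925
tool shift mm [ 69.2  -0.  133.7] rot [-1.79998558e+02 -2.06797591e-02  9.10290865e+01]
```

```bash
python3 -m creep '[{"wx":0,"wy":0,"wz":-2.2,"tx":36,"ty":0,"tz":10,"gripper":-0.1},{"wx":0,"wy":0,"wz":-2.2,"tx":72,"ty":0,"tz":30,"gripper":-0.1},{"wx":0,"wy":0,"wz":-2.2,"tx":72,"ty":0,"tz":65,"gripper":-0.1},{"wx":0,"wy":0,"wz":-2.2,"tx":72,"ty":0,"tz":100,"gripper":-0.1},{"wx":0,"wy":0,"wz":-2.2,"tx":72,"ty":0,"tz":133,"gripper":-0.1}]' 50
python3 -m creep '[{"wx":0,"wy":0,"wz":0,"tx":0,"ty":0,"tz":0,"gripper":-0.1},{"wx":0,"wy":0,"wz":0,"tx":0,"ty":0,"tz":0,"gripper":-0.1},{"wx":0,"wy":0,"wz":0,"tx":0,"ty":0,"tz":0,"gripper":-0.1}]' 50
python3 -c "
from h import *
togo([.5184,.171,.0275])"
```

```text
time_s: 8.15
tool_pos: [0.5185, 0.1715, 0.0591]
tool_rot: [180.0, -0.0, 93.3]
force: [0.3, -0.2, -0.3]
grip_width: 0.0615
grasp_force: 0.0
time_s: 8.4
tool_pos: [0.5201, 0.1707, 0.0623]
tool_rot: [179.9, -0.1, 93.1]
force: [0.5, 0.2, 0.1]
grip_width: 0.0434
grasp_force: 0.0
tool shift mm [ 0.3 -1.8 34.8] rot [ 1.79872738e+02 -5.14389075e-02  9.31389478e+01]
```

```bash
python3 -m creep '[{"wx":0,"wy":0,"wz":0,"tx":0,"ty":-1.5,"tz":20,"gripper":-0.1},{"wx":0,"wy":0,"wz":0,"tx":0,"ty":-1.5,"tz":33,"gripper":-0.1},{"wx":0,"wy":0,"wz":0,"tx":0,"ty":-1.5,"tz":33,"gripper":-0.1},{"wx":0,"wy":0,"wz":0,"tx":0,"ty":-1.5,"tz":33,"gripper":-1},{"wx":0,"wy":0,"wz":0,"tx":0,"ty":-1.5,"tz":33,"gripper":-1}]' 50
python3 -m creep '[{"wx":0,"wy":0,"wz":0,"tx":0,"ty":0,"tz":0,"gripper":-1},{"wx":0,"wy":0,"wz":0,"tx":0,"ty":0,"tz":0,"gripper":-1},{"wx":0,"wy":0,"wz":0,"tx":0,"ty":0,"tz":0,"gripper":-1},{"wx":0,"wy":0,"wz":0,"tx":0,"ty":0,"tz":0,"gripper":-1},{"wx":0,"wy":0,"wz":0,"tx":0,"ty":0,"tz":0,"gripper":-1}]' 50
```

```text
time_s: 8.82
tool_pos: [0.519, 0.171, 0.0298]
tool_rot: [179.8, -0.1, 93.1]
force: [0.4, -0.4, 0.1]
grip_width: 0.0321
grasp_force: 0.0
time_s: 9.23
tool_pos: [0.518, 0.1707, 0.0284]
tool_rot: [179.9, -0.0, 93.1]
force: [0.1, 1.0, 5.6]
grip_width: 0.013
grasp_force: 50.0
```

```bash
python3 -m creep '[{"wx":0,"wy":0,"wz":0,"tx":0,"ty":0,"tz":-8,"gripper":-1},{"wx":0,"wy":0,"wz":0,"tx":0,"ty":0,"tz":-25,"gripper":-1},{"wx":0,"wy":0,"wz":0,"tx":0,"ty":0,"tz":-50,"gripper":-1},{"wx":0,"wy":0,"wz":0,"tx":0,"ty":0,"tz":-80,"gripper":-1},{"wx":0,"wy":0,"wz":0,"tx":0,"ty":0,"tz":-110,"gripper":-1}]' 55
python3 -m creep '[{"wx":0,"wy":0,"wz":3,"tx":-8,"ty":-3,"tz":0,"gripper":-1},{"wx":0,"wy":0,"wz":7,"tx":-25,"ty":-8,"tz":0,"gripper":-1},{"wx":0,"wy":0,"wz":12,"tx":-50,"ty":-16,"tz":0,"gripper":-1},{"wx":0,"wy":0,"wz":17,"tx":-75,"ty":-24,"tz":0,"gripper":-1},{"wx":0,"wy":0,"wz":22,"tx":-100,"ty":-32,"tz":0,"gripper":-1}]' 55
python3 -c "
from h import *
togo([.480,-.1103,.135])"
```

```text
time_s: 9.65
tool_pos: [0.5161, 0.1697, 0.138]
tool_rot: [-179.9, 0.1, 93.1]
force: [1.2, 0.3, -2.0]
grip_width: 0.0128
grasp_force: 55.0
time_s: 10.07
tool_pos: [0.4897, 0.0676, 0.1372]
tool_rot: [-179.9, 0.1, 70.9]
force: [0.6, -0.2, -1.9]
grip_width: 0.013
grasp_force: 55.0
tool shift mm [-171.3   48.9    2.3] rot [-1.79937619e+02  5.10438438e-02  7.09367555e+01]
```

```bash
python3 -m creep '[{"wx":0,"wy":0,"wz":5,"tx":-20,"ty":6,"tz":0,"gripper":-1},{"wx":0,"wy":0,"wz":10,"tx":-40,"ty":12,"tz":0,"gripper":-1},{"wx":0,"wy":0,"wz":15,"tx":-60,"ty":17,"tz":0,"gripper":-1},{"wx":0,"wy":0,"wz":20,"tx":-80,"ty":23,"tz":0,"gripper":-1},{"wx":0,"wy":0,"wz":25,"tx":-100,"ty":28,"tz":0,"gripper":-1}]' 55
python3 -m creep '[{"wx":0,"wy":0,"wz":5,"tx":0,"ty":0,"tz":0,"gripper":-1},{"wx":0,"wy":0,"wz":10,"tx":0,"ty":0,"tz":0,"gripper":-1},{"wx":0,"wy":0,"wz":15,"tx":0,"ty":0,"tz":0,"gripper":-1},{"wx":0,"wy":0,"wz":20,"tx":0,"ty":0,"tz":0,"gripper":-1},{"wx":0,"wy":0,"wz":25,"tx":0,"ty":0,"tz":0,"gripper":-1}]' 55
python3 -m creep '[{"wx":0,"wy":0,"wz":5,"tx":0,"ty":0,"tz":0,"gripper":-1},{"wx":0,"wy":0,"wz":10,"tx":0,"ty":0,"tz":0,"gripper":-1},{"wx":0,"wy":0,"wz":15,"tx":0,"ty":0,"tz":0,"gripper":-1},{"wx":0,"wy":0,"wz":19.8,"tx":0,"ty":0,"tz":0,"gripper":-1},{"wx":0,"wy":0,"wz":19.8,"tx":0,"ty":0,"tz":0,"gripper":-1}]' 55
python3 -c "
from h import *
togo([.480,-.1103,.135])"
```

```text
time_s: 10.48
tool_pos: [0.4841, -0.036, 0.1373]
tool_rot: [-179.9, 0.0, 45.9]
force: [0.4, 0.3, -3.1]
grip_width: 0.0129
grasp_force: 55.0
time_s: 10.9
tool_pos: [0.4841, -0.035, 0.1372]
tool_rot: [-180.0, 0.1, 20.9]
force: [1.4, 0.3, -1.6]
grip_width: 0.0128
grasp_force: 55.0
time_s: 11.32
tool_pos: [0.4842, -0.035, 0.1372]
tool_rot: [-180.0, 0.1, 1.2]
force: [0.7, 0.4, -1.5]
grip_width: 0.0129
grasp_force: 55.0
tool shift mm [-5.8 75.2  2.2] rot [-1.79998507e+02  8.33281404e-02  1.21743909e+00]
```

```bash
python3 -m creep '[{"wx":0,"wy":0,"wz":0.1,"tx":-2,"ty":12,"tz":8,"gripper":-1},{"wx":0,"wy":0,"wz":0.1,"tx":-4,"ty":35,"tz":20,"gripper":-1},{"wx":0,"wy":0,"wz":0.1,"tx":-6,"ty":60,"tz":32,"gripper":-1},{"wx":0,"wy":0,"wz":0.1,"tx":-6,"ty":75,"tz":42,"gripper":-1},{"wx":0,"wy":0,"wz":0.1,"tx":-6,"ty":75,"tz":47,"gripper":-1}]' 55
python3 -m creep '[{"wx":0,"wy":0,"wz":0,"tx":0,"ty":0,"tz":0,"gripper":-1},{"wx":0,"wy":0,"wz":0,"tx":0,"ty":0,"tz":0,"gripper":-1},{"wx":0,"wy":0,"wz":0,"tx":0,"ty":0,"tz":0,"gripper":-1}]' 55
python3 - <<'E'
from h import *
im,d,P=cloud('wrist'); np.save('w3.npy',P); cv2.imwrite('pics/w3.png',im[:,:,::-1])
s,ds,Ps=cloud('side'); np.savez('s3.npz',s=s,P=Ps); c=s[170:290,230:410,::-1]
cv2.imwrite('pics/w3s.png',np.hstack([im[:,:,::-1],cv2.copyMakeBorder(cv2.resize(c,(288,192)),0,192,0,0,0)]))
o=get_obs();print(o['tool_pos'],o['tool_rot'])
x,y,z=np.moveaxis(P,-1,0)
m=(abs(y+.11)<.03)&(z>.06)&(z<.13)&(x>.49)&(x<.625)
q=P[m]; print(len(q))
for a in np.arange(.5,.625,.01):
    k=q[(q[:,0]>=a)&(q[:,0]<a+.01)]
    if len(k)>3: print(round(a,3),k[:,1].min().round(4),k[:,1].max().round(4),'z',np.percentile(k[:,2],[10,50,90]).round(4),len(k))
x,y,z=np.moveaxis(Ps,-1,0)
m=(abs(y+.11)<.02)&(z>.075)&(z<.13)&(x>.49)&(x<.62); q=Ps[m]; print('side',len(q))
for a in np.arange(.5,.62,.01):
    k=q[(q[:,0]>=a)&(q[:,0]<a+.01)]
    if len(k)>3: print(round(a,3),k[:,1].min().round(4),k[:,1].max().round(4),'z',np.percentile(k[:,2],[10,50,95]).round(4),len(k))
E
```

```text
time_s: 11.73
tool_pos: [0.4791, -0.1139, 0.0895]
tool_rot: [179.9, 0.1, 1.1]
force: [-0.4, 0.3, -1.3]
grip_width: 0.013
grasp_force: 55.0
time_s: 11.98
tool_pos: [0.4812, -0.1088, 0.0909]
tool_rot: [-180.0, -0.0, 1.4]
force: [0.5, -0.2, -1.1]
grip_width: 0.0127
grasp_force: 55.0
[ 0.48132682 -0.10889904  0.09103997] [-1.79965102e+02 -5.21243019e-02  1.38295335e+00]
6932
0.5 -0.1142 -0.1007 z [0.0952 0.096  0.0967] 477
0.51 -0.1138 -0.1005 z [0.0951 0.0959 0.0966] 490
0.52 -0.114 -0.0999 z [0.0948 0.0958 0.0966] 529
0.53 -0.1137 -0.0997 z [0.0947 0.0956 0.0964] 561
0.54 -0.1133 -0.0996 z [0.0946 0.0955 0.0963] 581
0.55 -0.113 -0.0994 z [0.0944 0.0953 0.0962] 589
0.56 -0.113 -0.0993 z [0.0944 0.0953 0.096 ] 619
0.57 -0.1128 -0.0987 z [0.0942 0.0951 0.0959] 665
0.58 -0.1125 -0.0985 z [0.094  0.095  0.0958] 701
0.59 -0.1121 -0.0984 z [0.0939 0.0949 0.0957] 531
side 140
0.56 -0.1177 -0.1004 z [0.0879 0.0928 0.0948] 22
0.57 -0.1161 -0.0989 z [0.0882 0.0932 0.0951] 26
0.58 -0.1151 -0.1012 z [0.086  0.0935 0.0957] 26
0.59 -0.1147 -0.0995 z [0.0862 0.0931 0.0961] 30
0.6 -0.1138 -0.1012 z [0.0864 0.0928 0.0953] 25
0.61 -0.1144 -0.1001 z [0.0886 0.0919 0.093 ] 8
```

View pics/w3s.png

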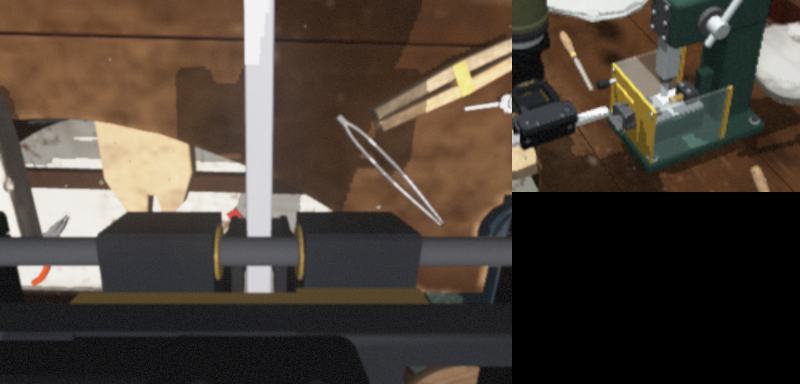

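```bash
python3 -m creep '[{"wx":0,"wy":0.5,"wz":0.3,"tx":0,"ty":0,"tz":6,"gripper":-1},{"wx":0,"wy":0.5,"wz":0.3,"tx":0,"ty":0,"tz":12,"gripper":-1},{"wx":0,"wy":0.5,"wz":0.3,"tx":0,"ty":0,"tz":18,"gripper":-1},{"wx":0,"wy":0.5,"wz":0.3,"tx":0,"ty":0,"tz":18,"gripper":-1},{"wx":0,"wy":0.5,"wz":0.3,"tx":0,"ty":0,"tz":18,"gripper":-1}]' 55
python3 - <<'E'
from h import *
s,ds,Ps=cloud('side'); t,dt,Pt=cloud('top'); w,dw,Pw=cloud('wrist')
a=cv2.resize(s[200:260,280:380,::-1],(400,240),interpolation=cv2.INTER_CUBIC); b=cv2.resize(t[130:205,300:400,::-1],(400,300),interpolation=cv2.INTER_CUBIC)
cv2.imwrite('pics/e.png',np.hstack([cv2.copyMakeBorder(a,0,60,0,0,0),b]))
o=get_obs();print(o['tool_pos'],o['tool_rot'])
for n,I,P in(('side',s,Ps),('top',t,Pt),('wrist',w,Pw)):
    x,y,z=np.moveaxis(P,-1,0)
    for a in np.arange(.54,.655,.006):
        k=P[(x>=a)&(x<a+.006)&(abs(y+.108)<.024)&(z>.055)&(z<.088)]
        if len(k)>3: print(n,round(a,3),'y',k[:,1].min().round(4),k[:,1].max().round(4),'z',np.percentile(k[:,2],[5,50,95]).round(4),len(k))
for n,c in(('feed_window','top'),('feed_window','side'),('silver_bar','side'),('silver_bar','top'),('silver_bar','wrist')): print(n,c,[(np.round(r['point'],4),round(r['confidence'],2)) for r in nets.place_of(n,c)[:1]])
E
```

```text
time_s: 12.5
tool_pos: [0.4802, -0.11, 0.0719]
tool_rot: [180.0, -0.4, 0.9]
force: [-0.3, -0.2, -2.0]
grip_width: 0.0124
grasp_force: 55.0
[ 0.48095933 -0.11012154  0.07267105] [179.99921941  -0.5154658    0.93943353]
side 0.558 y -0.1196 -0.1065 z [0.0682 0.0746 0.0781] 11
side 0.564 y -0.1175 -0.1019 z [0.0682 0.0749 0.0768] 16
side 0.57 y -0.117 -0.1032 z [0.0686 0.0746 0.0762] 15
side 0.576 y -0.1169 -0.1037 z [0.0685 0.0748 0.0772] 19
side 0.582 y -0.1166 -0.1034 z [0.0682 0.0744 0.0768] 15
side 0.588 y -0.1172 -0.1032 z [0.0679 0.0743 0.0777] 15
side 0.594 y -0.1169 -0.1026 z [0.0676 0.0741 0.0768] 15
side 0.6 y -0.1168 -0.1022 z [0.0695 0.0747 0.077 ] 16
side 0.606 y -0.116 -0.1034 z [0.0677 0.0741 0.075 ] 12
side 0.624 y -0.127 -0.0904 z [0.0575 0.0599 0.0636] 36
side 0.63 y -0.1272 -0.09 z [0.06   0.0694 0.0836] 67
side 0.636 y -0.1259 -0.0924 z [0.0599 0.072  0.0833] 51
side 0.642 y -0.1257 -0.0954 z [0.0605 0.0792 0.0831] 39
side 0.648 y -0.1313 -0.0843 z [0.0622 0.0793 0.0851] 64
side 0.654 y -0.1314 -0.0843 z [0.0584 0.0796 0.0863] 18
top 0.54 y -0.112 -0.1001 z [0.0712 
[... 1204 characters left out ...]
 -0.1146 -0.1013 z [0.0765 0.0776 0.0787] 362
wrist 0.564 y -0.115 -0.1013 z [0.0763 0.0775 0.0786] 383
wrist 0.57 y -0.1148 -0.1013 z [0.0764 0.0776 0.0788] 395
wrist 0.576 y -0.1146 -0.1007 z [0.0762 0.0774 0.0787] 410
wrist 0.582 y -0.1144 -0.1007 z [0.0763 0.0775 0.0787] 423
wrist 0.588 y -0.1143 -0.1007 z [0.0763 0.0774 0.0785] 430
wrist 0.594 y -0.1141 -0.1006 z [0.0762 0.0774 0.0785] 221
feed_window top [(array([ 0.6558, -0.1076,  0.0687]), 0.61)]
feed_window side [(array([ 0.657 , -0.1059,  0.0698]), 0.86)]
silver_bar side [(array([0.4517, 0.4561, 0.0016]), 0.53)]
silver_bar top [(array([ 0.5263, -0.1097,  0.0722]), 0.49)]
silver_bar wrist [(array([ 0.5271, -0.1085,  0.0695]), 0.64)]
```

View pics/e.png

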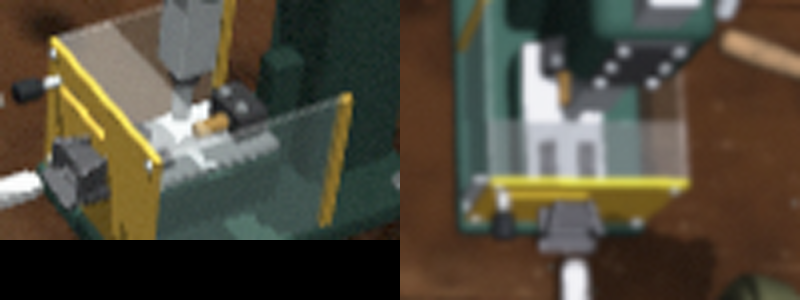

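The side and top crops show the bar's tip about 10 mm in front of the bell mouth, in line within about 1 mm, with the window open. Feeding slowly.

```bash
python3 -m creep '[{"wx":0,"wy":0.2,"wz":0,"tx":5,"ty":-0.5,"tz":1,"gripper":-1},{"wx":0,"wy":0.2,"wz":0,"tx":10,"ty":-0.5,"tz":1,"gripper":-1},{"wx":0,"wy":0.2,"wz":0,"tx":15,"ty":-0.5,"tz":1,"gripper":-1},{"wx":0,"wy":0.2,"wz":0,"tx":20,"ty":-0.5,"tz":1,"gripper":-1},{"wx":0,"wy":0.2,"wz":0,"tx":25,"ty":-0.5,"tz":1,"gripper":-1}]' 55
python3 -m creep '[{"wx":0,"wy":0,"wz":0,"tx":4,"ty":0,"tz":0,"gripper":-1},{"wx":0,"wy":0,"wz":0,"tx":8,"ty":0,"tz":0,"gripper":-1},{"wx":0,"wy":0,"wz":0,"tx":8,"ty":0,"tz":0,"gripper":-1},{"wx":0,"wy":0,"wz":0,"tx":8,"ty":0,"tz":0,"gripper":-1}]' 55
```

```text
time_s: 13.32
tool_pos: [0.5065, -0.1091, 0.0717]
tool_rot: [180.0, -0.7, 1.0]
force: [0.3, -0.4, -2.9]
grip_width: 0.0127
grasp_force: 55.0
time_s: 13.65
tool_pos: [0.5138, -0.1091, 0.0718]
tool_rot: [180.0, -0.7, 0.9]
force: [-0.5, 0.3, -1.6]
grip_width: 0.0127
grasp_force: 55.0
```

```bash
python3 -m creep '[{"wx":0,"wy":0,"wz":0,"tx":3,"ty":0,"tz":0,"gripper":-1},{"wx":0,"wy":0,"wz":0,"tx":6,"ty":0,"tz":0,"gripper":-1},{"wx":0,"wy":0,"wz":0,"tx":9,"ty":0,"tz":0,"gripper":-1},{"wx":0,"wy":0,"wz":0,"tx":12,"ty":0,"tz":0,"gripper":-1},{"wx":0,"wy":0,"wz":0,"tx":12,"ty":0,"tz":0,"gripper":-1}]' 55
```

```text
time_s: 14.07
tool_pos: [0.5263, -0.1087, 0.072]
tool_rot: [180.0, -0.7, 1.0]
force: [0.4, -0.5, -2.6]
grip_width: 0.0127
grasp_force: 55.0
```

```bash
python3 -m creep '[{"wx":0,"wy":0,"wz":0,"tx":4,"ty":0,"tz":0,"gripper":-1},{"wx":0,"wy":0,"wz":0,"tx":8,"ty":0,"tz":0,"gripper":-1},{"wx":0,"wy":0,"wz":0,"tx":12,"ty":0,"tz":0,"gripper":-1},{"wx":0,"wy":0,"wz":0,"tx":16,"ty":0,"tz":0,"gripper":-1},{"wx":0,"wy":0,"wz":0,"tx":16,"ty":0,"tz":0,"gripper":-1}]' 55
python3 -m creep '[{"wx":0,"wy":0,"wz":0,"tx":4,"ty":0,"tz":0,"gripper":-1},{"wx":0,"wy":0,"wz":0,"tx":8,"ty":0,"tz":0,"gripper":-1},{"wx":0,"wy":0,"wz":0,"tx":12,"ty":0,"tz":0,"gripper":-1},{"wx":0,"wy":0,"wz":0,"tx":15,"ty":0,"tz":0,"gripper":-1},{"wx":0,"wy":0,"wz":0,"tx":15,"ty":0,"tz":0,"gripper":-1}]' 55
```

```text
time_s: 14.48
tool_pos: [0.5428, -0.1084, 0.0722]
tool_rot: [180.0, -0.7, 1.0]
force: [0.6, -0.1, -2.3]
grip_width: 0.0127
grasp_force: 55.0
time_s: 14.9
tool_pos: [0.5575, -0.1082, 0.0724]
tool_rot: [180.0, -0.7, 1.0]
force: [0.3, 0.5, -3.6]
grip_width: 0.013
grasp_force: 55.0
```

```bash
python3 -m creep '[{"wx":0,"wy":0,"wz":0,"tx":4,"ty":0,"tz":0.2,"gripper":-1},{"wx":0,"wy":0,"wz":0,"tx":8,"ty":0,"tz":0.3,"gripper":-1},{"wx":0,"wy":0,"wz":0,"tx":12,"ty":0,"tz":0.4,"gripper":-1},{"wx":0,"wy":0,"wz":0,"tx":16,"ty":0,"tz":0.4,"gripper":-1},{"wx":0,"wy":0,"wz":0,"tx":16,"ty":0,"tz":0.4,"gripper":-1}]' 55
python3 -m creep '[{"wx":0,"wy":0,"wz":0,"tx":2,"ty":0,"tz":0.1,"gripper":-1},{"wx":0,"wy":0,"wz":0,"tx":4,"ty":0,"tz":0.2,"gripper":-1},{"wx":0,"wy":0,"wz":0,"tx":6,"ty":0,"tz":0.2,"gripper":-1},{"wx":0,"wy":0,"wz":0,"tx":8,"ty":0,"tz":0.2,"gripper":-1},{"wx":0,"wy":0,"wz":0,"tx":10,"ty":0,"tz":0.2,"gripper":-1}]' 55
```

```text
time_s: 15.32
tool_pos: [0.5738, -0.1079, 0.0722]
tool_rot: [180.0, -0.7, 1.0]
force: [-0.3, -0.0, -2.9]
grip_width: 0.0129
grasp_force: 55.0
time_s: 15.73
tool_pos: [0.5827, -0.1078, 0.072]
tool_rot: [-180.0, -0.7, 0.9]
force: [-1.3, 0.6, -3.8]
grip_width: 0.0133
grasp_force: 55.0
```

```bash
python3 -m creep '[{"wx":0,"wy":0,"wz":0,"tx":1,"ty":0,"tz":0,"gripper":-1},{"wx":0,"wy":0,"wz":0,"tx":2,"ty":0,"tz":0,"gripper":-1},{"wx":0,"wy":0,"wz":0,"tx":3,"ty":0,"tz":0,"gripper":-1},{"wx":0,"wy":0,"wz":0,"tx":4,"ty":0,"tz":0,"gripper":-1},{"wx":0,"wy":0,"wz":0,"tx":5,"ty":0,"tz":0,"gripper":-1}]' 55
python3 -m creep '[{"wx":0,"wy":0,"wz":0,"tx":1,"ty":0,"tz":0,"gripper":-1},{"wx":0,"wy":0,"wz":0,"tx":2,"ty":0,"tz":0,"gripper":-1},{"wx":0,"wy":0,"wz":0,"tx":3,"ty":0,"tz":0,"gripper":-1},{"wx":0,"wy":0,"wz":0,"tx":4,"ty":0,"tz":0,"gripper":-1},{"wx":0,"wy":0,"wz":0,"tx":4,"ty":0,"tz":0,"gripper":-1}]' 55
python3 -m creep '[{"wx":0,"wy":0,"wz":0,"tx":1,"ty":0,"tz":0,"gripper":-1},{"wx":0,"wy":0,"wz":0,"tx":2,"ty":0,"tz":0,"gripper":-1},{"wx":0,"wy":0,"wz":0,"tx":3,"ty":0,"tz":0,"gripper":-1},{"wx":0,"wy":0,"wz":0,"tx":3,"ty":0,"tz":0,"gripper":-1},{"wx":0,"wy":0,"wz":0,"tx":3,"ty":0,"tz":0,"gripper":-1}]' 55
```

```text
time_s: 16.15
tool_pos: [0.5876, -0.1077, 0.072]
tool_rot: [-180.0, -0.7, 0.9]
force: [-0.9, -0.8, -3.0]
grip_width: 0.0126
grasp_force: 55.0
time_s: 16.57
tool_pos: [0.5914, -0.1077, 0.072]
tool_rot: [-180.0, -0.6, 0.9]
force: [-2.6, 0.3, -4.0]
grip_width: 0.0129
grasp_force: 55.0
time_s: 16.98
tool_pos: [0.5943, -0.1076, 0.072]
tool_rot: [-180.0, -0.6, 0.9]
force: [-4.2, 0.4, -3.1]
grip_width: 0.0131
grasp_force: 55.0
```

```bash
python3 -m creep '[{"wx":0,"wy":0,"wz":0,"tx":1,"ty":0,"tz":0,"gripper":-1},{"wx":0,"wy":0,"wz":0,"tx":2,"ty":0,"tz":0,"gripper":-1},{"wx":0,"wy":0,"wz":0,"tx":3,"ty":0,"tz":0,"gripper":-1},{"wx":0,"wy":0,"wz":0,"tx":4,"ty":0,"tz":0,"gripper":-1},{"wx":0,"wy":0,"wz":0,"tx":4,"ty":0,"tz":0,"gripper":-1}]' 55
python3 -m creep '[{"wx":0,"wy":0,"wz":0,"tx":1,"ty":0,"tz":0,"gripper":-1},{"wx":0,"wy":0,"wz":0,"tx":2,"ty":0,"tz":0,"gripper":-1},{"wx":0,"wy":0,"wz":0,"tx":2,"ty":0,"tz":0,"gripper":-1},{"wx":0,"wy":0,"wz":0,"tx":2,"ty":0,"tz":0,"gripper":-1},{"wx":0,"wy":0,"wz":0,"tx":2,"ty":0,"tz":0,"gripper":-1}]' 55
python3 - <<'E'
from h import *
fs=[]
for i in range(6): s=optics.read_camera('side')[0]; fs.append(get_obs()['force'])
print(np.mean(fs,0))
im,d,P=cloud('wrist'); x,y,z=np.moveaxis(P,-1,0)
for n,c in(('stop_face','top'),('silver_bar','wrist'),('silver_bar','side'),('feed_window','side'),('stop_face','side'),('shutter_knob','side')):print(n,c,[(np.round(r['point'],4),round(r['confidence'],2)) for r in nets.place_of(n,c)[:1]])
cv2.imwrite('pics/g.png',np.hstack([cv2.resize(s[170:270,250:400,::-1],(432,288)),cv2.resize(im[:,:,::-1],(368,288))]))
E
```

```text
time_s: 17.4
tool_pos: [0.5979, -0.1076, 0.0718]
tool_rot: [-180.0, -0.6, 0.9]
force: [-5.1, -1.0, -4.0]
grip_width: 0.0132
grasp_force: 55.0
time_s: 17.82
tool_pos: [0.5996, -0.1075, 0.0718]
tool_rot: [-180.0, -0.6, 0.9]
force: [-6.5, -0.8, -4.3]
grip_width: 0.0127
grasp_force: 55.0
[-5.90957618 -0.17755075 -3.92277346]
stop_face top [(array([ 0.7214, -0.1092,  0.069 ]), 0.39)]
silver_bar wrist []
silver_bar side []
feed_window side [(array([ 0.6589, -0.1055,  0.0673]), 0.77)]
stop_face side [(array([ 0.7343, -0.1054,  0.0724]), 0.54)]
shutter_knob side [(array([ 0.6552, -0.1068, -0.0013]), 0.4)]
```

View pics/g.png

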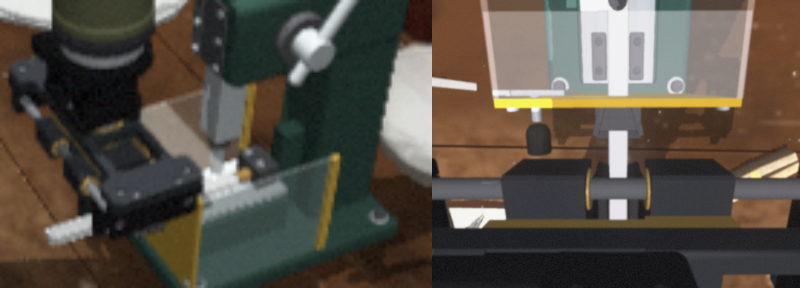

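The wrist view shows the bar straight through the bell mouth between the guides, with the knob fully left. Force suggests about 10 mm of stop travel; adding 2 mm for margin, then handing in.

```bash
python3 -m creep '[{"wx":0,"wy":0,"wz":0,"tx":1,"ty":0,"tz":0,"gripper":-1},{"wx":0,"wy":0,"wz":0,"tx":2,"ty":0,"tz":0,"gripper":-1},{"wx":0,"wy":0,"wz":0,"tx":2,"ty":0,"tz":0,"gripper":-1},{"wx":0,"wy":0,"wz":0,"tx":2,"ty":0,"tz":0,"gripper":-1},{"wx":0,"wy":0,"wz":0,"tx":2,"ty":0,"tz":0,"gripper":-1}]' 55
python3 - <<'E'
from h import *
fs=[]
for i in range(6): optics.read_camera('wrist'); fs.append(get_obs()['force'])
f=np.mean(fs,0); print(f)
if 5.2<-f[0]<9: print(env.sign_off())
E
```

```text
time_s: 18.88
tool_pos: [0.6013, -0.1075, 0.0717]
tool_rot: [-180.0, -0.5, 0.9]
force: [-7.2, -0.2, -2.6]
grip_width: 0.0128
grasp_force: 55.0
[-6.03179719  0.13299889 -3.37359662]
the job is handed in; nothing more can be done
None
```

I opened the shutter fully and fed the silver bar through the guard window. It is still gripped at 55 N, holding the spring stop in by an estimated 11 mm of its 15 mm (judged from about 6 N of push, not measured directly); the job was handed in at about 19 s and returned no verdict.

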